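Re-pin the detector arm opposite the red lamp

ROBOT

A 7-joint arm with a two-finger parallel gripper is mounted at the origin on a cart in front of the work surface, level with it; the furniture and walls round the work are solid. World frame = base frame: x ahead of the robot, y to its left, z up, the work surface at z = 0. Lengths are in m, angles in rad, forces in N, time in s.
With the tool pointing down it reaches from about 0.4 to 0.85 m from the base axis. Payload 10.4 kg.
Tool frame: the origin (TCP) lies on the centre line of the jaws, within the pads' length; the fingertips stand 11 mm ahead of it and the grasp point (between the pads) lies 8 mm behind it (tip_reach is the distance from the TCP to the fingertips, in m); z points along the fingers, y is the line along which they close (so a half turn about z gives the same grasp; the last joint's range is limited). The gripper opens to 85 mm and grips with 20 to 120 N. Pads are 22 mm wide; open, the fingers measure 114 mm over their backs; the gripper's body (76 mm by 85 mm) begins 54 mm behind the grasp point. The pads swing forward as they close: fully open they stand 13 mm farther back than shut.
Start: joints at [1.261, 0.332, -0.065, 1.46, 0.022, 1.35, -0.088], TCP at [0.177, -0.599, 0.242] pointing down, gripper open.
Joint ranges: [-2.6, 2.6], [-0.5, 2.12], [-1.47, 1.34], [0.16, 2.42], [-1.27, 4.41], [0.06, 2.06], [-2.6, 2.6]. Speed limits (rad/s): [2.22, 2.22, 2.79, 2.79, 3.14, 3.14, 3.14].

INTERFACE

Orientations are given as a unit quaternion [x, y, z, w].
In Python, from workcell import get_obs, camera, hand_in, tip_reach gives the robot as it stands. The module is installed in compiled form; this text tells all that it offers.
- The arm moves only by the tool move_arm, never from a script. Its argument "plan" is a list of rows, each an object with "delta_pos": the shift along the tool's x, y, z in m, a list of three; "turn": the turn, a rotation vector about the tool's x, y, z in rad, a list of three; "fingers": the closure, from 0 (fully open) to 1 (shut). A call has 1 to 12 rows; each row is the pose to reach, as a shift and turn from the pose commanded when the call began, along the tool's axes at that moment; what a row does not reach only later rows make up. A row lasts 1/8 s, in which the tool goes at most 62.5 mm and 10.7 degrees, less where a joint would pass 70% of its speed; a pose out of reach is approached as far as the arm can. A call with a gripper value outside its range is refused whole. The fingers move at their own pace and stop on an object; "force" is the grip in N (left out, the last holds). Time passes only in rows, so rows that repeat a pose let the fingers close. It gives the time, the measured TCP pose, the force, the opening and the grip force at its end, in the units of the state.
- get_obs(): the state, without advancing time (a new reading comes with each control period).
- camera(name): name is "scene" or "top" or "wrist"; returns a dict with "color" (400x640x3 uint8, red, green, blue), "range_z" (400x640 float32, m along the optical axis (not along the pixel's ray), 0 where there is no reading), "fx", "fy", "cx", "cy" (pixels), "k1" (the pictures are not rectified: a ray, as slopes to the right and down, at radius r is drawn at 1 + k1 r^2 times it, then the intrinsics apply), "R" (3x3) and "t" (3): a world point X has camera coordinates R X + t; the wrist camera has in their place "tool_from_camera" (4x4, takes a point from camera to tool coordinates, whose origin is the TCP and whose axes are the flange's). Camera axes: x right, y down, z forward; pixel columns grow to the right and rows downward; lengths in m; the calibration is good to about 2 mm. A picture is of the moment at which its call begins: read the wrist's pose just before it.
- hand_in(): hands the job in; it is judged then, once.
The state is a dict: "clock": time; "joint_pos": joint angles; "joint_velocities": joint speeds; "tau": joint torques, N m; "position": TCP position; "ee_rot": TCP orientation; "ft_force": force on the tool from outside, world axes, zero at the start; "torque": the same for the moment, N m; "grip_width": opening from 0.0 (shut) to 1.0 (fully open); "grasp_force": force on a finger pad.
Only numpy, scipy, OpenCV 4.12 (cv2) and the standard library are available. Lean on these libraries where they do the work, as an engineer would, in place of code of your own. Each camera call takes 0.05 s, during which the arm holds its last target. There are 200 camera calls.

TASK

The blue dye in the cuvette is to be measured with the red lamp: pull the yellow-handled quick-release pin up out of the middle station, swing the goniometer's detector arm round to the station straight across the cuvette from the red lamp, push the pin down through arm and station until its balls snap out below and its collar sits flush on the arm, and let go. The two side stations are never exactly where the scale says, so feel for the hole with light pressure and never force or lever the pin. Leave the cuvette in its holder, and the dye bottle and the cup where they stand.

Things in the scene. Friction and masses are not known exactly. Their poses are not given: they have to be found in the camera images.
- gonio: Goniometer, heavy, fixed on the table: grey round plate, 202 mm wide, underside 22, top 30 mm above the table. Origin on the table under the pivot; z up; -x points from pivot to middle station (roughly to the robot), +y to the left station. On the pivot the cuvette holder (top at 62 mm), behind it two lamps (tops at 106 mm). Three station lugs stick out of the rim.
- mid_hole (a point): Mouth of the middle station's hole, on the lug's top, 125 mm from the pivot. The lugs are alike: 46 (radial) x 52 x 8 mm, tops at 30 mm, an 11 mm through hole 125 mm from the pivot, free space below. The side lugs are clamped about 45 degrees left (+y) and right (-y) of the middle, but each may sit up to 4 degrees (9 mm along the arc) either way off that. No plate between lugs at that radius.
- swing_arm (a joint): Turn of the black detector arm about the upright pivot, rad: 0 over the middle station (start, pinned), positive anticlockwise from above: about +0.785 over the right (-y) station, -0.785 over the left (+y) one; stops at +-1.05. It stays where left; turning it takes about 1 N at the pin. The detector housing on it (32 mm wide, top 87 mm above the table) ends 41 mm short of the pin's axis.
- bush_top (a point): Centre of the hole in the arm's square boss, on the boss's top face, 54 mm above the table, 125 mm from the pivot; moves with the arm. The boss is 36 mm wide and reaches from 31 to 54 mm above the table: its top 8 mm is a bush with an 11 mm hole, the 15 mm below are bored out to 16 mm.
- pin: Quick-release ball-lock pin, upright, round, about 60 g. Origin on its axis at the underside of the 19 mm wide, 4 mm high steel collar, z up; at the start it is home, collar on the boss. Lifted 20 to 25 mm and held, its tip is clear of the lug but still in the bush: so it can carry the arm round, and it turns freely. Its contact forces on the instrument, added up, must stay below 30 N.
- pin_grip (a point): Middle of the pin's ribbed yellow handle, 20 mm above the pin's origin. The handle is round, 23 mm thick, from 4 to 36 mm above the origin.
- pin_balls (a point): Point on the axis between the pin's two sprung balls, 37 mm below its origin. They stand out 1.8 mm either side; home, they are 5 mm below the lug. Pulling them up into its hole takes about 10 N (from 1.5 mm lift on), pushing them down into it about 9 N, then 2 N; squeezed, they alone press up to 17 N in sum. From 25 mm of lift they must pass the bush too (10 N).
- pin_tip (a point): Lower end of the pin's shank, on its axis, 44 mm below the pin's origin: 10 mm above the table when home. The shank is 10 mm thick; its last 3.5 mm taper to 5.6 mm. A tip resting on a lug stands 20 mm higher than at home; it drops into a hole when within about 1.3 mm of its centre.
- lamp_red: Red lamp: black ribbed round cartridge with a red dome, 29 mm thick, 72 mm high; origin at its underside, 34 mm above the table. It stands behind the cuvette, 86 mm from the pivot, back left (at (61, 61) mm in the goniometer's frame: the right, -y, station is then straight across) or back right ((61, -61) mm: the left, +y, station is across). Fixed.
- lamp_blue: Blue lamp, the same with a blue dome, in the other of the two lamp places. Its station is not wanted.
- sample: Clear plastic cuvette with blue liquid, 12 x 12 x 45 mm, loose in the holder on the pivot; origin at the centre of its underside, 48 mm above the table; its top is at 93 mm.
- dye: Brown dye bottle with white cap, 28 mm thick and 65 mm high, loose on the table to the right (-y) of the goniometer; origin at the centre of its underside.
- cup: Plastic cup with blue liquid, 75 mm wide and 88 mm high, loose on the table behind the goniometer; origin at the centre of its underside.
Mind the look-alikes: they are no part of the job. There is more than one size of the pin; the one meant has the size given above. Leave any purple look-alike of the sample alone.

How it is judged:
On the way, in this order (a step that is already met when the one before it is completed fails the run):
1. the pin is drawn up until its tip is clear of the middle station (z of pin_tip in the frame of gonio above 0.0305 m), for 0.1 s.
2. the detector arm is swung across to the station opposite the red lamp (((y of lamp_red in the frame of gonio above 0 m and value of joint swing_arm between 0.69 and 0.88 rad) or (y of lamp_red in the frame of gonio below 0 m and value of joint swing_arm between -0.88 and -0.69 rad))), for 0.1 s.
At the end, for the whole second after the job is handed in: The detector arm stands over the station opposite the red lamp (within 5 degrees of 45), the pin is upright through arm and station with its tip within 2.5 mm of home and its axis within 3 mm of the bush, pin and arm are at rest and released, and the cuvette stands in its holder (((y of lamp_red in the frame of gonio above 0 m and value of joint swing_arm between 0.7 and 0.87 rad) or (y of lamp_red in the frame of gonio below 0 m and value of joint swing_arm between -0.87 and -0.7 rad)) and z of pin_tip in the frame of gonio below 0.0125 m and horizontal distance between pin and bush_top below 0.003 m and angle between pin's own z axis and vertical below 0.08 rad and linear speed of pin below 0.01 m/s and velocity of joint swing_arm between -0.02 and 0.02 rad/s and horizontal distance between sample and gonio below 0.006 m and angle between sample's own z axis and vertical below 0.15 rad); the robot touches nothing.
It fails at once if the pin is forced or levered: its contact forces with plate, stations and arm add up to more than 30 N (contact force between pin and gonio above 30 N).
It fails at once if the fingers press on the instrument with more than 30 N (contact force between the fingers and gonio above 30 N).
It fails at once if the dye bottle or the cup is shifted by more than 20 mm (distance of any of dye, cup from where it was at the start of the episode above 0.02 m).
It fails at once if the cuvette is lifted or knocked out of its holder (distance between sample and gonio above 0.058 m).
It also fails if it takes over 51 s, if anything falls off the work surface, if the arm or the gripper's body presses on something with over 40 N, if the wrist force passes 120 N, or if a joint passes its speed limit or range.

## Working session

There is one attempt and no reset: what is moved stays moved. The work goes in short steps, Python scripts to look and compute and a tool call to move; the robot and the scene stay as the last step left them, time stands still between calls to the robot, and variables do not carry over. Pictures are saved under pics/ and viewed, at most 10 in all, crops included, and the job is handed in when it is done.

Besides the shell and the picture viewer there is one more tool, called as name(argument=value, ...), one argument or row to a line, values as JSON. move_arm: Moves the arm, as the interface text tells. Its arguments: {"type":"object","properties":{"plan":{"type":"array","items":{"type":"object","properties":{"delta_pos":{"type":"array","items":{"type":"number"}},"turn":{"type":"array","items":{"type":"number"}},"fingers":{"type":"number"}}}},"force":{"type":"number"}},"required":["plan"]}

```bash
mkdir -p pics; cat > h.py <<'E'
import numpy as np, cv2
from workcell import get_obs, camera, hand_in, tip_reach
from scipy.spatial.transform import Rotation as Rn
def ray(c,u,v):
    x=(u-c['cx'])/c['fx'];y=(v-c['cy'])/c['fy'];rd=np.hypot(x,y);r=rd
    for _ in range(20): r=rd/(1+c['k1']*r*r)
    s=r/rd if rd>0 else 1
    return np.array([x*s,y*s,1.])
def pose(c,o=None):
    # returns Rwc, origin
    if 'R' in c: return np.array(c['R']).T, -np.array(c['R']).T@np.array(c['t'])
    R=Rn.from_quat(o['ee_rot']).as_matrix(); T=np.array(c['tool_from_camera'])
    return R@T[:3,:3], R@T[:3,3]+np.array(o['position'])
def plane(c,u,v,z,o=None):
    R,p=pose(c,o); d=R@ray(c,u,v); return p+d*(z-p[2])/d[2]
def tri(rs):
    A=np.zeros((3,3));b=np.zeros(3)
    for p,d in rs:
        d=d/np.linalg.norm(d);M=np.eye(3)-np.outer(d,d);A+=M;b+=M@p
    return np.linalg.solve(A,b)
def pts(c,mask,o=None):
    R,p=pose(c,o); v,u=np.nonzero(mask&(c['range_z']>0))
    return np.array([p+R@ray(c,a,b)*c['range_z'][b,a] for a,b in zip(u,v)])
def save(n,c,crop=None,k=1):
    im=c['color'][...,::-1]
    if crop: x0,y0,x1,y1=crop; im=im[y0:y1,x0:x1]
    cv2.imwrite('pics/'+n,cv2.resize(im,None,fx=k,fy=k,interpolation=cv2.INTER_CUBIC))
E
python3 - <<'E'
from h import *
import pickle
o=get_obs();print(o)
for n in('scene','top'):
    c=camera(n);pickle.dump(c,open(n+'.pkl','wb'));save(n+'0.png',c)
    print(n,{k:np.round(c[k],3).tolist() for k in c if k not in('color','range_z')},'pos',pose(c)[1])
print(tip_reach)
E
```

```text
{'clock': 0.0, 'joint_pos': array([ 1.26139574,  0.33288992, -0.06471245,  1.46097468,  0.02159455,
        1.34991846, -0.0885409 ]), 'joint_velocities': array([ 5.54932413e-05, -1.01173875e-04,  8.55665002e-04,  4.00856754e-04,
       -1.05674113e-03,  6.94355302e-05, -2.12935117e-03]), 'tau': array([-7.05531911e-04, -6.25454664e+01,  4.91090992e-02, -3.91607702e+01,
        1.62289781e-02,  1.00163001e-02, -1.00649481e-05]), 'position': array([ 0.17669792, -0.5991041 ,  0.24148876]), 'ee_rot': array([ 9.89736126e-01,  1.42905013e-01, -1.37318001e-04, -7.34779318e-04]), 'ft_force': array([0.90758797, 0.86179748, 0.45942009]), 'torque': array([ 0.01814213, -0.03607732,  0.02228096]), 'grasp_force': 0.0, 'grip_width': 0.997825295414044}
scene {'fx': 502.202, 'fy': 502.202, 'cx': 321.194, 'cy': 199.445, 'k1': -0.087, 'R': [[-0.897, -0.442, -0.012], [-0.308, 0.644, -0.7], [0.317, -0.624, -0.714]], 't': [0.489, 0.315, 0.621]} pos [0.33937909 0.40106185 0.66970392]
top {'fx': 441.441, 'fy': 441.441, 'cx': 321.271, 'cy': 203.048, 'k1': -0.108, 'R': [[0.015, -1.0, -0.008], [-0.998, -0.014, -0.056], [0.056, 0.009, -0.998]], 't': [-0.117, 0.609, 0.899]} pos [ 0.55881513 -0.11662203  0.93129395]
0.011
```

View pics/scene0.png

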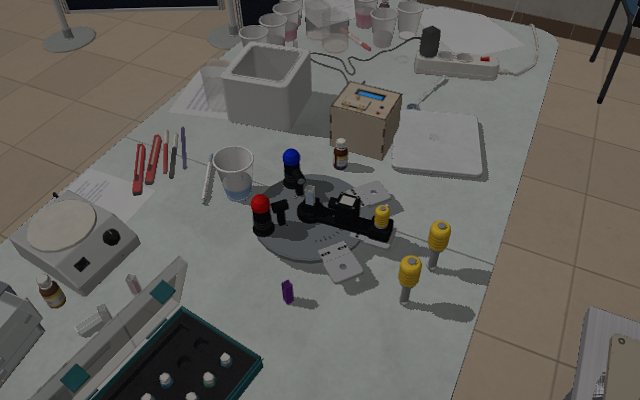

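View pics/top0.png

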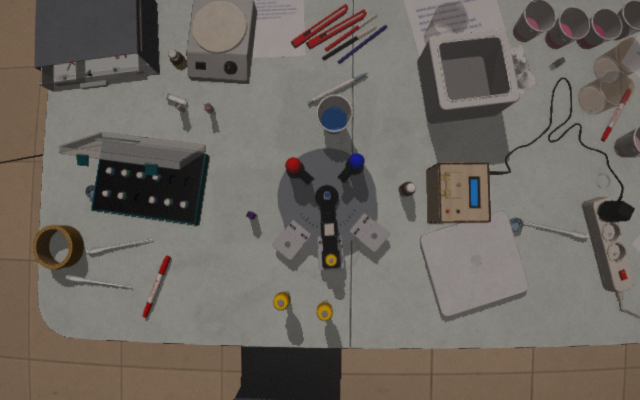

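The scene shows the yellow-handled pin standing in the boss of the instrument at scene (382,216) / top (331,259). Two loose look-alikes stand nearer the robot, at scene (410,270) and (440,238) / top (281,301) and (325,312). The pin meant is the one in the arm's boss. The red lamp is at top (293,165), on the +y side (back left), so the wanted station is the right one, whose lug is at top (369,233). Next I'll measure and confirm with a crop.

```bash
cat > m.py <<'E'
from h import *
import pickle
S=pickle.load(open('scene.pkl','rb'));T=pickle.load(open('top.pkl','rb'))
def blobs(c,lo,hi,amin=15):
    m=cv2.inRange(cv2.cvtColor(c['color'],cv2.COLOR_RGB2HSV),lo,hi)
    n,l,st,ce=cv2.connectedComponentsWithStats(m)
    return [(st[i],ce[i],l==i) for i in range(1,n) if st[i][4]>amin]
for nm,lo,hi in(('yel',(20,120,90),(35,255,255)),('red',(0,180,90),(8,255,255)),('blue',(112,180,90),(125,255,255))):
    for k,c in(('S',S),('T',T)):
        for st,ce,m in blobs(c,lo,hi):
            p=pts(c,m); 
            if len(p): print(nm,k,st,np.round(ce,1),'min',p.min(0).round(3),'med',np.median(p,0).round(3),'max',p.max(0).round(3))
# triangulate some hand picks: handle top
im=T['color']; save('crop_t.png',T,(260,140,410,330),3)
c2=S['color'][150:310,240:470]
a=cv2.resize(T['color'][140:325,265:405],None,fx=3,fy=3,interpolation=2); b=cv2.resize(c2,None,fx=1.65,fy=1.65,interpolation=2)
H=max(a.shape[0],b.shape[0]); cv=np.zeros((H,a.shape[1]+b.shape[1],3),np.uint8)
cv[:a.shape[0],:a.shape[1]]=a;cv[:b.shape[0],a.shape[1]:]=b
cv2.imwrite('pics/c1.png',cv[...,::-1]);print(cv.shape)
E
python3 m.py
```

```text
yel S [375 205  14  22 181] [380.3 214.7] min [ 0.489 -0.203 -0.   ] med [ 0.5   -0.12   0.087] max [ 0.536 -0.116  0.096]
yel S [428 221  22  30 378] [437.3 234.3] min [ 0.388 -0.128  0.067] med [ 0.405 -0.106  0.103] max [ 0.417 -0.1    0.111]
yel S [398 255  23  32 401] [408.  269.2] min [ 0.407 -0.134 -0.001] med [ 0.423 -0.024  0.105] max [ 0.446 -0.018  0.111]
yel T [326 254  11  12  92] [330.8 259.4] min [ 0.488 -0.139  0.054] med [ 0.5   -0.129  0.091] max [ 0.51  -0.119  0.095]
yel T [273 292  16  18 185] [280.6 300.7] min [ 0.407 -0.05   0.079] med [ 0.424 -0.037  0.108] max [ 0.435 -0.022  0.114]
yel T [317 302  16  19 200] [324.2 310.8] min [ 0.388 -0.132  0.071] med [ 0.407 -0.117  0.108] max [ 0.417 -0.104  0.113]
red S [251 194  15  16 152] [257.5 201.3] min [ 0.669 -0.062  0.087] med [ 0.679 -0.046  0.104] max [ 0.693 -0.037  0.108]
red T [293   5  54  41 163] [313.3  30.9] min [ 0.952 -0.156  0.008] med [ 0.975 -0.074  0.013] max [ 1.045 -0.042  0.017]
red T [308  10  57  37 165] [330.3  33. ] min [ 0.949 -0.195  0.009] med [ 0.97  -0.111  0.013] max [ 1.035 -0.074  
[... 288 characters left out ...]
163.4] min [ 0.669 -0.064  0.097] med [ 0.68  -0.053  0.105] max [ 0.691 -0.041  0.11 ]
red T [159 256  10  18  70] [163.7 264.6] min [0.458 0.213 0.011] med [0.476 0.222 0.014] max [0.494 0.231 0.016]
red T [621 271   5   8  28] [623.  275.1] min [ 0.46  -0.75   0.046] med [ 0.467 -0.743  0.05 ] max [ 0.475 -0.736  0.053]
red T [143 303   8  14  44] [146.2 309.4] min [0.366 0.25  0.01 ] med [0.381 0.258 0.014] max [0.394 0.266 0.018]
blue S [283 149  14  13 123] [288.8 154.5] min [ 0.68  -0.181  0.093] med [ 0.689 -0.167  0.104] max [ 0.702 -0.159  0.11 ]
blue T [350 154  13  11 112] [356.1 159. ] min [ 0.68  -0.185  0.097] med [ 0.689 -0.173  0.106] max [ 0.7   -0.162  0.111]
(555, 800, 3)
```

View pics/c1.png

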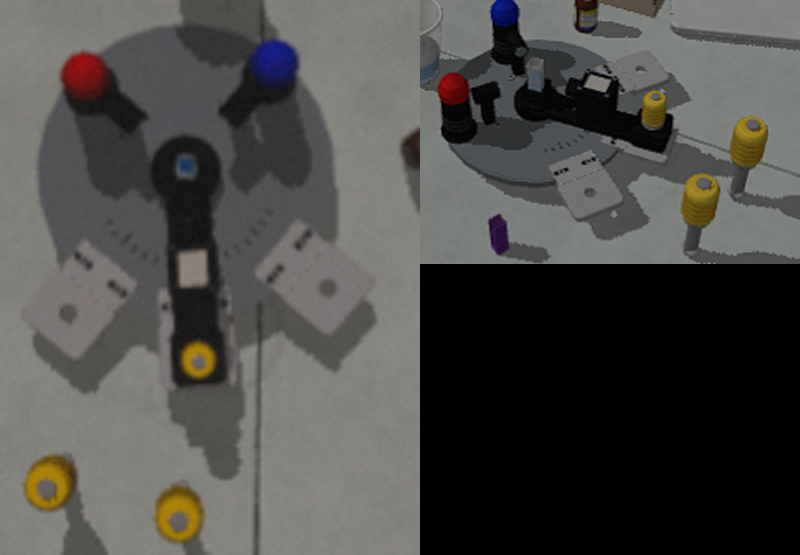

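The crop confirms it. The pin in the boss has a handle about 22 mm across, while the loose ones are about 28 mm or more and taller. The red lamp is back left at crop (85,76). The right station's lug has its hole at crop (328,288), i.e. top (374,236).

```bash
cat > m2.py <<'E'
from m import *
def R_(c,u,v): R,p=pose(c); return p,R@ray(c,u,v)
def dark(c,u,v,w=5):
    g=cv2.cvtColor(c['color'],cv2.COLOR_RGB2GRAY).astype(float);u,v=int(round(u)),int(round(v))
    P=g[v-w:v+w+1,u-w:u+w+1];wt=np.clip(np.percentile(P,60)-10-P,0,None);yy,xx=np.mgrid[v-w:v+w+1,u-w:u+w+1]
    return (wt*xx).sum()/wt.sum(),(wt*yy).sum()/wt.sum()
rt,rs=dark(T,374.3,236),dark(S,374.5,192.4,4)
lt,ls=dark(T,287.7,244.3),dark(S,240+170/1.65,150+192/1.65,4)
print('right',rt,rs,tri([R_(T,*rt),R_(S,*rs)]).round(4),plane(T,*rt,.03).round(4),plane(S,*rs,.03).round(4))
print('left',lt,ls,tri([R_(T,*lt),R_(S,*ls)]).round(4),plane(T,*lt,.03).round(4))
# handle blob centres: top mid-image at handle
print('red',tri([R_(T,292.2,163.4),R_(S,257.5,201.3)]),'blue',tri([R_(T,356.1,159.),R_(S,288.8,154.5)]))
print('pin',tri([R_(T,330.8,259.4),R_(S,380.8,214.7)]),plane(T,330.8,259.4,.092),plane(S,380.8,216,.074))
E
python3 m2.py | tail -4
```

```text
right (np.float64(373.83577235772356), np.float64(235.5268292682927)) (np.float64(372.99159663865544), np.float64(191.17226890756302)) [ 0.5459 -0.216   0.032 ] [ 0.5449 -0.2166  0.03  ] [ 0.5475 -0.2175  0.03  ]
left (np.float64(287.1335403726708), np.float64(244.01708074534162)) (np.float64(342.3454545454546), np.float64(265.9490909090909)) [ 0.5262 -0.0398  0.0318] [ 0.525  -0.0401  0.03  ]
red [ 0.68174032 -0.05199277  0.09749438] blue [ 0.69174134 -0.17365236  0.097819  ]
pin [ 0.49964264 -0.12838943  0.07667739] [ 0.49956676 -0.12862127  0.092     ] [ 0.5004553  -0.12759768  0.074     ]
```

move_arm(
  plan=[
    {"delta_pos": [0.04,-0.032,0],"turn": [0,0,0.02],"fingers": 0.3},
    {"delta_pos": [0.08,-0.065,0],"turn": [0,0,0.04],"fingers": 0.3},
    {"delta_pos": [0.12,-0.098,0],"turn": [0,0,0.06],"fingers": 0.3},
    {"delta_pos": [0.16,-0.13,0],"turn": [0,0,0.08],"fingers": 0.3},
    {"delta_pos": [0.2,-0.163,0],"turn": [0,0,0.1],"fingers": 0.3},
    {"delta_pos": [0.24,-0.195,0],"turn": [0,0,0.12],"fingers": 0.3},
    {"delta_pos": [0.28,-0.228,0],"turn": [0,0,0.14],"fingers": 0.3},
    {"delta_pos": [0.32,-0.26,0],"turn": [0,0,0.16],"fingers": 0.3},
    {"delta_pos": [0.36,-0.293,0.01],"turn": [0,0,0.18],"fingers": 0.3},
    {"delta_pos": [0.4,-0.325,0.03],"turn": [0,0,0.2],"fingers": 0.3},
    {"delta_pos": [0.443,-0.36,0.05],"turn": [0,0,0.21],"fingers": 0.3},
    {"delta_pos": [0.443,-0.36,0.05],"turn": [0,0,0.21],"fingers": 0.3},
  ],
)

```text
clock: 1.6
position: [0.5007, -0.1241, 0.1906]
ee_rot: [0.999, 0.042, -0.001, -0.001]
ft_force: [-0.1, 0.3, 0.3]
grip_width: 0.703
grasp_force: 0.0
```

```bash
cat > w.py <<'E'
from h import *
import sys
o=get_obs();c=camera('wrist');save(sys.argv[1],c)
print(o['position'],o['ee_rot'],o['ft_force'],o['grip_width'],np.round(c['tool_from_camera'],3).tolist())
m=cv2.inRange(cv2.cvtColor(c['color'],cv2.COLOR_RGB2HSV),(20,120,70),(35,255,255))
n,l,st,ce=cv2.connectedComponentsWithStats(m)
for i in range(1,n):
    if st[i][4]>100:
        p=pts(c,l==i,o);print(st[i],ce[i].round(1),p.min(0).round(4),np.median(p,0).round(4),p.max(0).round(4))
E
python3 w.py w1.png
```

```text
[ 0.50065225 -0.1240632   0.19060346] [ 9.99122330e-01  4.18532096e-02 -9.53832494e-04 -1.40293545e-03] [-0.09327302  0.29635682  0.29374345] 0.7025512188484642 [[0.0, -0.956, -0.295, 0.075], [1.0, 0.0, -0.0, -0.001], [0.0, -0.295, 0.956, -0.131], [0.0, 0.0, 0.0, 1.0]]
[310 183  27  32 608] [322.8 197.9] [ 0.489  -0.1387  0.0528] [ 0.5034 -0.1269  0.0888] [ 0.51   -0.1163  0.0919]
[192 251  37  43 612] [207.9 269.7] [ 0.414  -0.0816  0.0657] [ 0.4334 -0.0326  0.1014] [ 0.5094 -0.0215  0.2304]
[ 285  274   34   52 1178] [302.  298.8] [ 0.3891 -0.1315  0.067 ] [ 0.4119 -0.1166  0.1025] [ 0.4179 -0.102   0.1106]
```

View pics/w1.png

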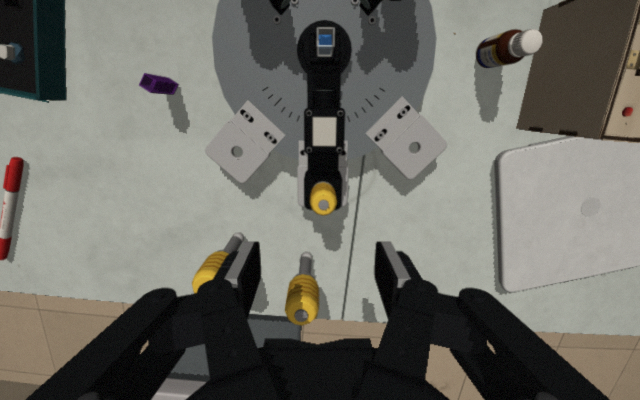

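The wrist view shows the pin at (323,198), the right hole at (415,150), the left hole at (237,151), and the cuvette in its holder at (325,42). Now I'll refine from this view.

```bash
cat > m3.py <<'E'
from m2 import *
o=get_obs();W=camera('wrist')
def Rw(u,v): R,p=pose(W,o); return p,R@ray(W,u,v)
h=dark(W,415,150,7);g=dark(W,237,151,7)
print('Rhole',h,plane(W,*h,.03,o).round(4),tri([Rw(*h),R_(T,*rt)]).round(4),tri([Rw(*h),R_(T,*rt),R_(S,*rs)]).round(4))
print('Lhole',g,plane(W,*g,.03,o).round(4),tri([Rw(*g),R_(T,*lt)]).round(4))
# grey cap top of the handle (z~.090)
hs=cv2.cvtColor(W['color'],cv2.COLOR_RGB2HSV)
sub=hs[180:225,305:342];print('cap sat min at');m=(sub[...,1]<60)&(sub[...,2]>90);v,u=np.nonzero(m);
m8=m.astype(np.uint8);n,l,st,ce=cv2.connectedComponentsWithStats(m8);print([(st[i].tolist(),(ce[i]+[305,180]).round(1).tolist()) for i in range(1,n)])
for (u,v) in [(323,198)]: print(plane(W,323,205,.092,o).round(4), plane(W,323,198,.082,o).round(4))
E
python3 m3.py | tail -5
```

```text
Rhole (np.float64(412.2829431438127), np.float64(146.20434782608694)) [ 0.5447 -0.2163  0.03  ] [ 0.5447 -0.2166  0.0292] [ 0.5455 -0.2156  0.0325]
Lhole (np.float64(233.47484596518515), np.float64(150.37734043189568)) [ 0.5261 -0.0398  0.03  ] [ 0.5254 -0.0396  0.0281]
cap sat min at
[([0, 0, 37, 45, 575], [325.7, 215.0]), ([10, 19, 10, 9, 68], [319.4, 203.2])]
[ 0.4972 -0.1306  0.092 ] [ 0.5001 -0.1305  0.082 ]
```

```bash
python3 w.py w2.png; sed -i 's/415,150,7/412,146,6/;s/237,151,7/234,150,6/' m3.py; python3 m3.py | tail -5; python3 -c "
from h import *
print(get_obs()['position'])"
```

```text
[ 0.49968085 -0.12861718  0.19184487] [ 9.99239672e-01  3.89843495e-02 -5.33078070e-04 -1.22504145e-04] [ 0.62231654 -0.34428142  0.22055643] 0.7005145954108102 [[0.0, -0.956, -0.295, 0.075], [1.0, 0.0, -0.0, -0.001], [0.0, -0.295, 0.956, -0.131], [0.0, 0.0, 0.0, 1.0]]
[304 180  27  33 604] [317.1 195.9] [ 0.4825 -0.1385  0.052 ] [ 0.5034 -0.127   0.0886] [ 0.5095 -0.1154  0.0926]
[187 250  40  45 764] [205.  269.2] [ 0.4123 -0.0863  0.0649] [ 0.4325 -0.0343  0.1011] [ 0.5084 -0.0199  0.2275]
[ 280  273   34   50 1189] [297.4 297. ] [ 0.1093 -0.1312 -0.2425] [ 0.4119 -0.1167  0.1025] [ 0.4177 -0.0764  0.1108]
Rhole (np.float64(409.4254751583861), np.float64(144.2760920306769)) [ 0.5455 -0.2167  0.03  ] [ 0.5452 -0.2167  0.0295] [ 0.5458 -0.216   0.0321]
Lhole (np.float64(231.0394314534617), np.float64(150.11141678129297)) [ 0.5262 -0.0403  0.03  ] [ 0.5253 -0.0395  0.0263]
cap sat min at
[([0, 0, 37, 45, 698], [327.4, 212.0]), ([7, 18, 9, 9, 66], [315.9, 202.2])]
[ 0.4965 -0.1335  0.092 ] [ 0.4995 -0.1335  0.082 ]
[ 0.49949822 -0.13007972  0.19244164]
```

move_arm(
  plan=[
    {"delta_pos": [0,-0.0007,0.03],"turn": [0,0,0],"fingers": 0.3},
    {"delta_pos": [0,-0.0007,0.06],"turn": [0,0,0],"fingers": 0.3},
    {"delta_pos": [0,-0.0007,0.09],"turn": [0,0,0],"fingers": 0.4},
    {"delta_pos": [0,-0.0007,0.11],"turn": [0,0,0],"fingers": 0.45},
    {"delta_pos": [0,-0.0007,0.12],"turn": [0,0,0],"fingers": 0.5},
    {"delta_pos": [0,-0.0007,0.12],"turn": [0,0,0],"fingers": 0.5},
    {"delta_pos": [0,-0.0007,0.12],"turn": [0,0,0],"fingers": 0.5},
    {"delta_pos": [0,-0.0007,0.12],"turn": [0,0,0],"fingers": 0.5},
  ],
  force=20,
)

```text
clock: 2.8
position: [0.5003, -0.1284, 0.0731]
ee_rot: [0.999, 0.038, 0.001, 0.0]
ft_force: [-0.5, -0.1, -0.6]
grip_width: 0.498
grasp_force: 0.0
```

```bash
python3 w.py w3.png;  python3 -c "
from h import *
for i in range(2): print(get_obs()['position'],get_obs()['ft_force'],get_obs()['clock']); camera('wrist')"
```

```text
[ 0.5003311  -0.12843526  0.07313403] [9.99265827e-01 3.83048856e-02 6.49803555e-04 3.45724213e-04] [-0.46253297 -0.13900501 -0.6052472 ] 0.49762259287770816 [[0.0, -0.956, -0.295, 0.075], [1.0, 0.0, -0.0, -0.001], [0.0, -0.295, 0.956, -0.131], [0.0, 0.0, 0.0, 1.0]]
[ 293  235   49   68 2242] [317.4 267.7] [ 0.4264 -0.1384 -0.0012] [ 0.5055 -0.1269  0.0876] [ 0.5106 -0.1134  0.0923]
[ 0.50023166 -0.12836089  0.07299276] [-0.70918682 -0.47403518  0.75366266] 2.85
[ 0.5001426  -0.12831005  0.07283632] [ 1.17649281 -0.21062353 -0.36221465] 2.9
```

View pics/w3.png

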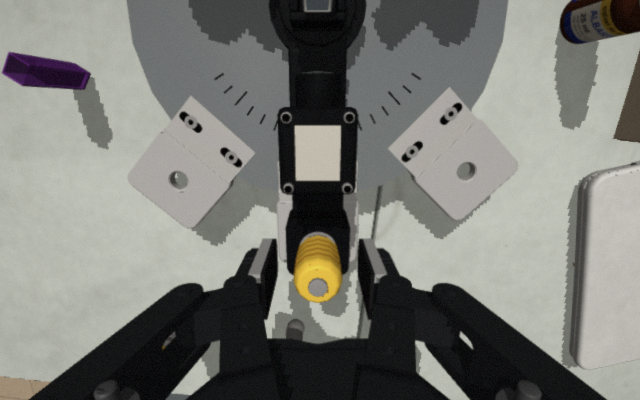

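The pin sits between the pads at (317,268), about 1.2 mm left (+y) of the jaw centre at about (320,265), so I'll correct that and then close gently.

move_arm(
  plan=[
    {"delta_pos": [0,-0.0012,0.001],"turn": [0,0,0],"fingers": 0.55},
    {"delta_pos": [0,-0.0012,0.002],"turn": [0,0,0],"fingers": 0.62},
    {"delta_pos": [0,-0.0012,0.002],"turn": [0,0,0],"fingers": 0.66},
    {"delta_pos": [0,-0.0012,0.002],"turn": [0,0,0],"fingers": 0.69},
    {"delta_pos": [0,-0.0012,0.002],"turn": [0,0,0],"fingers": 0.71},
    {"delta_pos": [0,-0.0012,0.002],"turn": [0,0,0],"fingers": 0.71},
  ],
  force=20,
)

```text
clock: 3.7
position: [0.4998, -0.1271, 0.0703]
ee_rot: [0.999, 0.038, 0.0, 0.0]
ft_force: [0.2, -0.5, 0.2]
grip_width: 0.287
grasp_force: 0.2
```

```bash
cat > ob.py <<'E'
from h import *
o=get_obs();R=Rn.from_quat(o['ee_rot']).as_matrix()
print(o['clock'],o['position'].round(4),'F',o['ft_force'].round(2),'M',o['torque'].round(2),'w',o['grip_width']*85,o['grasp_force'],'x',R[:,0].round(4),'z',R[:,2].round(4))
E
python3 ob.py;python3 -c "
from h import *
c=camera('wrist');m=c['color'][255:275].astype(int)
g=c['color'][262,240:400].tolist();print([sum(x)//3 for x in g])"
```

```text
3.7 [ 0.4998 -0.1271  0.0703] F [ 0.2  -0.52  0.19] M [-0.08 -0.01  0.02] w 24.389324498211565 0.20355059839005207 x [0.9971 0.0766 0.    ] z [ 1.e-04 -1.e-04 -1.e+00]
[188, 183, 186, 186, 185, 182, 183, 189, 186, 187, 185, 185, 183, 184, 184, 184, 181, 183, 183, 178, 164, 75, 29, 22, 27, 23, 21, 24, 22, 21, 22, 21, 35, 69, 109, 114, 114, 116, 114, 116, 111, 115, 114, 113, 102, 55, 23, 17, 4, 4, 8, 12, 9, 8, 16, 11, 27, 66, 92, 97, 92, 88, 91, 100, 109, 116, 122, 127, 129, 128, 132, 138, 140, 140, 141, 147, 146, 151, 152, 154, 155, 149, 145, 142, 139, 136, 132, 127, 125, 120, 118, 114, 110, 100, 97, 91, 81, 78, 81, 79, 81, 64, 25, 15, 2, 8, 10, 13, 18, 46, 88, 114, 116, 113, 113, 116, 110, 116, 117, 115, 111, 87, 48, 22, 22, 21, 20, 22, 25, 20, 22, 23, 27, 53, 137, 187, 191, 189, 190, 188, 190, 186, 187, 184, 183, 187, 184, 182, 183, 187, 190, 185, 186, 187, 189, 186, 187, 188, 186, 188]
```

move_arm(
  plan=[
    {"delta_pos": [0,0,0],"turn": [0,0,0],"fingers": 0.74},
    {"delta_pos": [0,0,0],"turn": [0,0,0],"fingers": 0.8},
    {"delta_pos": [0,0,0],"turn": [0,0,0],"fingers": 0.9},
    {"delta_pos": [0,0,0],"turn": [0,0,0],"fingers": 0.9},
  ],
  force=25,
)

```text
clock: 4.25
position: [0.4998, -0.1273, 0.0704]
ee_rot: [0.999, 0.038, 0.0, 0.0]
ft_force: [-0.7, -2.1, 1.6]
grip_width: 0.258
grasp_force: 24.5
```

```bash
python3 ob.py
```

```text
4.25 [ 0.4998 -0.1273  0.0704] F [-0.69 -2.14  1.63] M [-0.63  0.06 -0.01] w 21.925078722345344 24.52681386439508 x [9.971e-01 7.650e-02 2.000e-04] z [ 3.e-04 -4.e-04 -1.e+00]
```

move_arm(
  plan=[
    {"delta_pos": [0,0.0002,0],"turn": [0,0,0],"fingers": 0.95},
    {"delta_pos": [0,0.0002,-0.0015],"turn": [0,0,0],"fingers": 0.95},
    {"delta_pos": [0,0.0002,-0.003],"turn": [0,0,0],"fingers": 0.95},
    {"delta_pos": [0,0.0002,-0.005],"turn": [0,0,0],"fingers": 0.95},
    {"delta_pos": [0,0.0002,-0.007],"turn": [0,0,0],"fingers": 0.95},
    {"delta_pos": [0,0.0002,-0.009],"turn": [0,0,0],"fingers": 0.95},
    {"delta_pos": [0,0.0002,-0.011],"turn": [0,0,0],"fingers": 0.95},
    {"delta_pos": [0,0.0002,-0.011],"turn": [0,0,0],"fingers": 0.95},
  ],
  force=40,
)

```text
clock: 5.25
position: [0.4999, -0.1272, 0.0817]
ee_rot: [0.999, 0.038, 0.0, 0.0]
ft_force: [0.3, -2.4, -0.3]
grip_width: 0.249
grasp_force: 40.3
```

```bash
python3 ob.py;python3 w.py w4.png
```

```text
5.25 [ 0.4999 -0.1272  0.0817] F [ 0.28 -2.43 -0.31] M [-0.77 -0.06 -0.04] w 21.180469279754405 40.270596466343704 x [9.971e-01 7.670e-02 4.000e-04] z [ 4.e-04 -3.e-04 -1.e+00]
[ 0.49992217 -0.12721105  0.08165412] [9.99262933e-01 3.83864992e-02 2.17734638e-04 1.38417794e-04] [ 0.2764515  -2.42687618 -0.31037743] 0.2491819915265224 [[0.0, -0.956, -0.295, 0.075], [1.0, 0.0, -0.0, -0.001], [0.0, -0.295, 0.956, -0.131], [0.0, 0.0, 0.0, 1.0]]
[ 294  236   48   70 2292] [317.3 269.7] [ 0.4143 -0.1368 -0.001 ] [ 0.5057 -0.1256  0.0989] [ 0.5108 -0.1153  0.1033]
```

move_arm(
  plan=[
    {"delta_pos": [0,0.0003,-0.003],"turn": [0,0,0],"fingers": 0.95},
    {"delta_pos": [0,0.0003,-0.006],"turn": [0,0,0],"fingers": 0.95},
    {"delta_pos": [0,0.0003,-0.009],"turn": [0,0,0],"fingers": 0.95},
    {"delta_pos": [0,0.0003,-0.0112],"turn": [0,0,0],"fingers": 0.95},
    {"delta_pos": [0,0.0003,-0.0112],"turn": [0,0,0],"fingers": 0.95},
    {"delta_pos": [0,0.0003,-0.0112],"turn": [0,0,0],"fingers": 0.95},
  ],
)

```text
clock: 6.05
position: [0.4997, -0.1274, 0.0924]
ee_rot: [0.999, 0.038, -0.0, -0.0]
ft_force: [0.5, 1.5, -0.1]
grip_width: 0.253
grasp_force: 40.0
```

```bash
python3 ob.py;python3 w.py w5.png; python3 - <<'E'
import numpy as np
from h import *
o=get_obs();P=np.array([.6259,-.1178]);p=o['position'][:2];h=np.array([.5455,-.2164])
# pivot refined: gonio axis from lamps; r=.125 from pin & hole
from scipy.optimize import least_squares
q=least_squares(lambda q:[np.hypot(*(q-p))-.125,np.hypot(*(q-h))-.125,np.hypot(*(q-[.5257,-.040]))-.125,.5*(q[0]-P[0]),.5*(q[1]-P[1])],P).x
print('pivot',q,[np.hypot(*(q-a)) for a in(p,h,np.array([.5257,-.040]))])
a=lambda v:np.arctan2(*(v-q)[::-1]); print(np.degrees([a(p),a(h)]))
R=Rn.from_quat(o['ee_rot']).as_matrix()
th=a(h)-a(p)
for f in np.linspace(.1,1,10):
    c,s=np.cos(th*f),np.sin(th*f); n=q+np.array([[c,-s],[s,c]])@(p-q); d=np.r_[n-p,0]; print(f.round(1),(R.T@d).round(4),-round(th*f,3))
E
```

```text
6.05 [ 0.4997 -0.1274  0.0924] F [ 0.5   1.54 -0.13] M [-0.04 -0.02  0.  ] w 21.53750621523351 40.04120517172851 x [ 9.97e-01  7.68e-02 -1.00e-04] z [-1.e-04  0.e+00 -1.e+00]
[ 0.49971951 -0.12740204  0.09241089] [ 9.99261323e-01  3.84292285e-02 -5.57531331e-05 -2.47066568e-05] [ 0.5003683   1.53920587 -0.13171487] 0.2533824260615707 [[0.0, -0.956, -0.295, 0.075], [1.0, 0.0, -0.0, -0.001], [0.0, -0.295, 0.956, -0.131], [0.0, 0.0, 0.0, 1.0]]
[ 294  237   48   69 2291] [317.4 269.6] [ 0.4883 -0.1372  0.0527] [ 0.5055 -0.1259  0.1095] [ 0.5105 -0.1155  0.1142]
pivot [ 0.62396434 -0.11824127] [np.float64(0.1245910481732558), np.float64(0.12566538440778766), np.float64(0.12560882550649988)]
[-175.76726205 -128.63750555]
0.1 [ 0.0004  0.0102 -0.    ] -0.082
0.2 [ 0.0016  0.0204 -0.    ] -0.165
0.3 [ 0.0037  0.0304 -0.    ] -0.247
0.4 [ 0.0066  0.0403 -0.    ] -0.329
0.5 [ 0.0102  0.0498 -0.    ] -0.411
0.6 [ 0.0147  0.0591 -0.    ] -0.494
0.7 [ 0.0199  0.0679 -0.    ] -0.576
0.8 [ 0.0258  0.0763 -0.    ] -0.658
0.9 [ 0.0324  0.0841 -0.    ] -0.74
1.0 [ 0.0396  0.0914 -0.    ] -0.823
```

move_arm(
  plan=[
    {"delta_pos": [0.0001,0.005,0],"turn": [0,0,-0.041],"fingers": 0.95},
    {"delta_pos": [0.0004,0.0102,0],"turn": [0,0,-0.082],"fingers": 0.95},
    {"delta_pos": [0.0009,0.0153,0],"turn": [0,0,-0.124],"fingers": 0.95},
    {"delta_pos": [0.0016,0.0204,0],"turn": [0,0,-0.165],"fingers": 0.95},
    {"delta_pos": [0.0026,0.0254,0],"turn": [0,0,-0.206],"fingers": 0.95},
    {"delta_pos": [0.0037,0.0304,0],"turn": [0,0,-0.247],"fingers": 0.95},
    {"delta_pos": [0.0037,0.0304,0],"turn": [0,0,-0.247],"fingers": 0.95},
    {"delta_pos": [0.0037,0.0304,0],"turn": [0,0,-0.247],"fingers": 0.95},
  ],
)

```text
clock: 7.1
position: [0.5057, -0.1573, 0.0924]
ee_rot: [0.987, 0.161, -0.0, -0.0]
ft_force: [-0.6, -0.2, -0.3]
grip_width: 0.256
grasp_force: 40.0
```

```bash
python3 ob.py;python3 w.py w6.png
```

```text
7.1 [ 0.5057 -0.1573  0.0924] F [-0.56 -0.24 -0.26] M [0.02 0.01 0.01] w 21.777802781107194 39.98345467087347 x [ 9.483e-01  3.174e-01 -1.000e-04] z [-1.e-04  0.e+00 -1.e+00]
[ 0.50572807 -0.15733493  0.09242204] [ 9.86990920e-01  1.60775997e-01 -5.24497295e-05 -2.26045305e-05] [-0.56017755 -0.23732519 -0.26123797] 0.25620944448361405 [[0.0, -0.956, -0.295, 0.075], [1.0, 0.0, -0.0, -0.001], [0.0, -0.295, 0.956, -0.131], [0.0, 0.0, 0.0, 1.0]]
[ 293  237   49   69 2312] [317.1 269.7] [ 0.4136 -0.1753 -0.0039] [ 0.5112 -0.1543  0.1096] [ 0.5164 -0.145   0.1148]
[  20  280   98   86 3938] [ 68.5 322.6] [-0.748  -0.0504 -0.755 ] [ 0.4301 -0.0402  0.0996] [0.4365 0.787  0.1107]
[181 378  28  22 128] [194.6 388.7] [ 0.41   -0.1255  0.0956] [ 0.4158 -0.116   0.1034] [ 0.506  -0.1101  0.1728]
```

move_arm(
  plan=[
    {"delta_pos": [0.0004,0.0102,0],"turn": [0,0,-0.082],"fingers": 0.95},
    {"delta_pos": [0.0016,0.0204,0],"turn": [0,0,-0.165],"fingers": 0.95},
    {"delta_pos": [0.0037,0.0304,0],"turn": [0,0,-0.247],"fingers": 0.95},
    {"delta_pos": [0.0066,0.0403,0],"turn": [0,0,-0.329],"fingers": 0.95},
    {"delta_pos": [0.0102,0.0498,0],"turn": [0,0,-0.411],"fingers": 0.95},
    {"delta_pos": [0.0147,0.0591,0],"turn": [0,0,-0.494],"fingers": 0.95},
    {"delta_pos": [0.0171,0.0635,0],"turn": [0,0,-0.535],"fingers": 0.95},
    {"delta_pos": [0.0199,0.0679,0],"turn": [0,0,-0.576],"fingers": 0.95},
    {"delta_pos": [0.0199,0.0679,0],"turn": [0,0,-0.576],"fingers": 0.95},
    {"delta_pos": [0.0199,0.0679,0],"turn": [0,0,-0.576],"fingers": 0.95},
  ],
)

```text
clock: 8.4
position: [0.5462, -0.2153, 0.0925]
ee_rot: [0.901, 0.434, 0.0, 0.0]
ft_force: [0.2, -0.0, -0.5]
grip_width: 0.254
grasp_force: 40.0
```

```bash
python3 ob.py;python3 w.py w7.png
```

```text
8.4 [ 0.5462 -0.2153  0.0925] F [ 0.18 -0.02 -0.5 ] M [-0.02 -0.06  0.02] w 21.567666881746536 40.00930455280468 x [0.6225 0.7826 0.    ] z [ 0. -0. -1.]
[ 0.5461988  -0.21531722  0.09250242] [9.00694528e-01 4.34452951e-01 1.11182963e-05 1.56391221e-05] [ 0.17505155 -0.01639026 -0.5012639 ] 0.2537372574323122 [[0.0, -0.956, -0.294, 0.076], [1.0, 0.001, -0.001, -0.001], [0.001, -0.294, 0.956, -0.131], [0.0, 0.0, 0.0, 1.0]]
[ 293  236   49   69 2268] [317.1 269.4] [ 0.5316 -0.2246  0.0822] [ 0.5497 -0.2097  0.1097] [ 0.5573 -0.203   0.1146]
[  4 238  57  49 957] [ 40.  255.5] [ 0.1086 -0.1317 -0.1537] [ 0.4146 -0.1185  0.0729] [ 0.4184 -0.0947  0.0826]
[  0 249  39  44 420] [ 24.2 266.1] [ 0.4039 -0.1318  0.0819] [ 0.4149 -0.1195  0.0848] [ 0.4187 -0.1033  0.0886]
[  0 256  29  44 393] [ 16.  274.8] [ 0.1096 -0.1317 -0.117 ] [ 0.4151 -0.1209  0.0914] [ 0.4183 -0.095   0.0948]
[  0 268  17  45 521] [  6.3 291.3] [ 0.109  -0.1319 -0.0985] [ 0.4126 -0.1261  0.0996] [ 0.4174 -0.0944  0.1049]
```

View pics/w7.png

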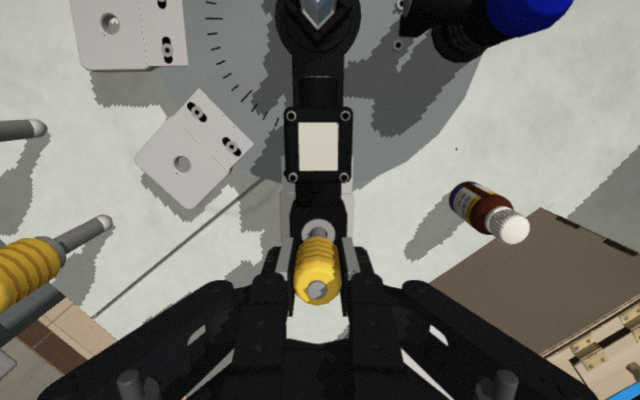

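The arm has come along with the pin and stands nearly centred over the right lug, whose edges are at u≈281 and 354 with the arm's centre at about 319. Now I'll probe downward gently.

move_arm(
  plan=[
    {"delta_pos": [0,0,0.001],"turn": [0,0,0],"fingers": 0.95},
    {"delta_pos": [0,0,0.0018],"turn": [0,0,0],"fingers": 0.95},
    {"delta_pos": [0,0,0.0024],"turn": [0,0,0],"fingers": 0.95},
    {"delta_pos": [0,0,0.003],"turn": [0,0,0],"fingers": 0.95},
    {"delta_pos": [0,0,0.003],"turn": [0,0,0],"fingers": 0.95},
  ],
)

```text
clock: 9.07
position: [0.5463, -0.2155, 0.0895]
ee_rot: [0.901, 0.435, -0.0, -0.0]
ft_force: [0.4, -0.0, -0.2]
grip_width: 0.253
grasp_force: 40.0
```

```bash
python3 ob.py
```

```text
9.075 [ 0.5463 -0.2155  0.0895] F [ 0.36 -0.04 -0.18] M [ 0.03 -0.05  0.03] w 21.522842344487454 40.009078861330636 x [ 0.6218  0.7832 -0.    ] z [-0. -0. -1.]
```

move_arm(
  plan=[
    {"delta_pos": [0,0,0.0005],"turn": [0,0,0],"fingers": 0.95},
    {"delta_pos": [0,0,0.001],"turn": [0,0,0],"fingers": 0.95},
    {"delta_pos": [0,0,0.0015],"turn": [0,0,0],"fingers": 0.95},
    {"delta_pos": [0,0,0.0015],"turn": [0,0,0],"fingers": 0.95},
  ],
)

```text
clock: 9.57
position: [0.5462, -0.2155, 0.088]
ee_rot: [0.9, 0.435, -0.0, 0.0]
ft_force: [-0.3, 0.7, 0.3]
grip_width: 0.255
grasp_force: 40.0
```

```bash
python3 ob.py
```

```text
9.575 [ 0.5462 -0.2155  0.088 ] F [-0.26  0.73  0.32] M [-0.01 -0.    0.03] w 21.704041377765897 40.009014727547765 x [ 6.218e-01  7.832e-01 -1.000e-04] z [-1.e-04 -0.e+00 -1.e+00]
```

move_arm(
  plan=[
    {"delta_pos": [0,0,0.0005],"turn": [0,0,0],"fingers": 0.95},
    {"delta_pos": [0,0,0.001],"turn": [0,0,0],"fingers": 0.95},
    {"delta_pos": [0,0,0.0015],"turn": [0,0,0],"fingers": 0.95},
    {"delta_pos": [0,0,0.002],"turn": [0,0,0],"fingers": 0.95},
    {"delta_pos": [0,0,0.002],"turn": [0,0,0],"fingers": 0.95},
  ],
)

```text
clock: 10.2
position: [0.546, -0.2152, 0.0859]
ee_rot: [0.9, 0.435, -0.0, -0.0]
ft_force: [-3.3, 2.5, 4.0]
grip_width: 0.253
grasp_force: 40.3
```

```bash
python3 ob.py; python3 w.py w8.png|sed -n 2p
```

```text
10.2 [ 0.546  -0.2152  0.0859] F [-3.3   2.55  4.01] M [ 0.63  0.9  -0.01] w 21.473017972210812 40.27292968647089 x [ 6.216e-01  7.833e-01 -1.000e-04] z [-7.e-04  3.e-04 -1.e+00]
[ 293  236   49   69 2265] [317.3 269.4] [ 0.5315 -0.2245  0.075 ] [ 0.5497 -0.2096  0.103 ] [ 0.5569 -0.2032  0.1077]
```

The pin is 4.5 mm into the hole, with a 4 N side force along −tool y. I'll relieve that before the balls.

move_arm(
  plan=[
    {"delta_pos": [0,-0.0003,0],"turn": [0,0,0],"fingers": 0.95},
    {"delta_pos": [0,-0.0006,0],"turn": [0,0,0],"fingers": 0.95},
    {"delta_pos": [0,-0.0006,0],"turn": [0,0,0],"fingers": 0.95},
  ],
)

```text
clock: 10.62
position: [0.5458, -0.2152, 0.0859]
ee_rot: [0.9, 0.435, 0.0, 0.0]
ft_force: [-1.4, 2.5, 2.0]
grip_width: 0.257
grasp_force: 40.1
```

```bash
python3 ob.py
```

```text
10.625 [ 0.5458 -0.2152  0.0859] F [-1.41  2.53  2.03] M [0.42 0.5  0.02] w 21.81206763830951 40.087816243758425 x [0.6217 0.7832 0.    ] z [ 1.e-04 -0.e+00 -1.e+00]
```

move_arm(
  plan=[
    {"delta_pos": [0.0002,-0.0004,0],"turn": [0,0,0],"fingers": 0.95},
    {"delta_pos": [0.0002,-0.0008,0],"turn": [0,0,0],"fingers": 0.95},
    {"delta_pos": [0.0002,-0.0008,0],"turn": [0,0,0],"fingers": 0.95},
  ],
)

```text
clock: 11.0
position: [0.5455, -0.2148, 0.0861]
ee_rot: [0.901, 0.435, 0.0, 0.0]
ft_force: [0.5, -0.4, -0.4]
grip_width: 0.252
grasp_force: 40.1
```

```bash
python3 ob.py
```

```text
11.0 [ 0.5455 -0.2148  0.0861] F [ 0.52 -0.38 -0.37] M [-0.04  0.02 -0.  ] w 21.38109055716908 40.07135451072827 x [0.6219 0.7831 0.    ] z [ 7.e-04 -5.e-04 -1.e+00]
```

move_arm(
  plan=[
    {"delta_pos": [0,0,0.0008],"turn": [0,0,0],"fingers": 0.95},
    {"delta_pos": [0,0,0.0016],"turn": [0,0,0],"fingers": 0.95},
    {"delta_pos": [0,0,0.0024],"turn": [0,0,0],"fingers": 0.95},
    {"delta_pos": [0,0,0.0032],"turn": [0,0,0],"fingers": 0.95},
    {"delta_pos": [0,0,0.0032],"turn": [0,0,0],"fingers": 0.95},
  ],
)

```text
clock: 11.62
position: [0.5452, -0.2147, 0.0825]
ee_rot: [0.901, 0.435, -0.0, 0.0]
ft_force: [0.0, -0.7, -0.6]
grip_width: 0.251
grasp_force: 40.1
```

```bash
python3 ob.py; python3 w.py w9.png|sed -n 2p
```

```text
11.625 [ 0.5452 -0.2147  0.0825] F [ 0.02 -0.73 -0.58] M [-0.28  0.    0.03] w 21.345026456847936 40.0806933286367 x [ 6.219e-01  7.831e-01 -1.000e-04] z [-1.e-04 -1.e-04 -1.e+00]
[ 293  237   49   68 2274] [317.2 269.4] [ 0.5299 -0.2237  0.0716] [ 0.5488 -0.209   0.0997] [ 0.5562 -0.2026  0.1046]
```

move_arm(
  plan=[
    {"delta_pos": [0,0,0.0008],"turn": [0,0,0],"fingers": 0.95},
    {"delta_pos": [0,0,0.0016],"turn": [0,0,0],"fingers": 0.95},
    {"delta_pos": [0,0,0.0024],"turn": [0,0,0],"fingers": 0.95},
    {"delta_pos": [0,0,0.0032],"turn": [0,0,0],"fingers": 0.95},
    {"delta_pos": [0,0,0.0032],"turn": [0,0,0],"fingers": 0.95},
  ],
)

```text
clock: 12.3
position: [0.5452, -0.2146, 0.0795]
ee_rot: [0.901, 0.435, -0.0, 0.0]
ft_force: [0.4, -1.3, -1.7]
grip_width: 0.252
grasp_force: 40.0
```

```bash
python3 ob.py; python3 w.py w10.png|sed -n 2p
```

```text
12.3 [ 0.5452 -0.2146  0.0795] F [ 0.44 -1.27 -1.66] M [-0.37  0.   -0.02] w 21.444770449520863 39.991292298655026 x [ 6.218e-01  7.831e-01 -1.000e-04] z [-1.e-04 -1.e-04 -1.e+00]
[477 201  17  30 106] [483.7 211.3] [ 0.6279 -0.2824  0.0299] [ 0.6365 -0.2706  0.033 ] [ 0.6433 -0.2682  0.0374]
```

move_arm(
  plan=[
    {"delta_pos": [-0.0001,0.0002,0.001],"turn": [0,0,0],"fingers": 0.95},
    {"delta_pos": [-0.0001,0.0002,0.002],"turn": [0,0,0],"fingers": 0.95},
    {"delta_pos": [-0.0001,0.0002,0.003],"turn": [0,0,0],"fingers": 0.95},
    {"delta_pos": [-0.0001,0.0002,0.004],"turn": [0,0,0],"fingers": 0.95},
    {"delta_pos": [-0.0001,0.0002,0.005],"turn": [0,0,0],"fingers": 0.95},
    {"delta_pos": [-0.0001,0.0002,0.005],"turn": [0,0,0],"fingers": 0.95},
  ],
)

```text
clock: 13.1
position: [0.5452, -0.2146, 0.0741]
ee_rot: [0.9, 0.435, -0.0, -0.0]
ft_force: [1.3, -1.9, -6.2]
grip_width: 0.256
grasp_force: 39.4
```

```bash
python3 ob.py; python3 w.py w11.png|grep "29[0-9] *23"
```

```text
13.1 [ 0.5452 -0.2146  0.0741] F [ 1.35 -1.88 -6.16] M [-0.26 -0.22 -0.01] w 21.775604214310583 39.42671683151275 x [ 6.217e-01  7.832e-01 -1.000e-04] z [-4.e-04  2.e-04 -1.e+00]
[ 293  237   49   68 2281] [317.2 269.2] [ 0.5306 -0.2234  0.064 ] [ 0.5488 -0.209   0.0912] [ 0.5565 -0.2025  0.0965]
```

move_arm(
  plan=[
    {"delta_pos": [0,0.0003,0.0008],"turn": [0,0,0],"fingers": 0.95},
    {"delta_pos": [0,0.0004,0.0016],"turn": [0,0,0],"fingers": 0.95},
    {"delta_pos": [0,0.0004,0.0024],"turn": [0,0,0],"fingers": 0.95},
    {"delta_pos": [0,0.0004,0.0032],"turn": [0,0,0],"fingers": 0.95},
    {"delta_pos": [0,0.0004,0.0032],"turn": [0,0,0],"fingers": 0.95},
  ],
)

```text
clock: 13.78
position: [0.5458, -0.2149, 0.0716]
ee_rot: [0.9, 0.435, 0.0, 0.0]
ft_force: [-1.9, 1.3, 0.2]
grip_width: 0.252
grasp_force: 40.1
```

```bash
python3 ob.py; python3 w.py w12.png|grep "29[0-9] *23"
```

```text
13.775 [ 0.5458 -0.2149  0.0716] F [-1.88  1.29  0.2 ] M [0.04 0.35 0.  ] w 21.44088948227015 40.07462287758244 x [6.217e-01 7.833e-01 1.000e-04] z [ 2.e-04 -1.e-04 -1.e+00]
[ 293  237   49   68 2287] [317.1 269.4] [ 0.5309 -0.2238  0.0608] [ 0.5494 -0.2092  0.0888] [ 0.5569 -0.2027  0.0939]
```

move_arm(
  plan=[
    {"delta_pos": [0,-0.0002,0.0004],"turn": [0,0,0],"fingers": 0.95},
    {"delta_pos": [0,-0.0002,0.0008],"turn": [0,0,0],"fingers": 0.95},
    {"delta_pos": [0,-0.0002,0.0012],"turn": [0,0,0],"fingers": 0.95},
    {"delta_pos": [0,-0.0002,0.0015],"turn": [0,0,0],"fingers": 0.95},
    {"delta_pos": [0,-0.0002,0.0015],"turn": [0,0,0],"fingers": 0.95},
  ],
)

```text
clock: 14.45
position: [0.5459, -0.215, 0.0704]
ee_rot: [0.901, 0.435, 0.0, 0.0]
ft_force: [-2.9, 0.4, 5.4]
grip_width: 0.253
grasp_force: 40.6
```

```bash
python3 ob.py; python3 w.py w13.png|grep "29[0-9] *23"
```

```text
14.45 [ 0.5459 -0.215   0.0704] F [-2.94  0.43  5.41] M [0.09 0.57 0.06] w 21.48543963840643 40.603897064574994 x [0.6218 0.7832 0.    ] z [ 6.e-04 -4.e-04 -1.e+00]
[ 293  237   49   68 2287] [317.2 269.3] [ 0.531  -0.2238  0.0599] [ 0.5495 -0.2094  0.0875] [ 0.5568 -0.2027  0.0928]
```

The collar is seated: TCP height is back at the home value of 0.0704 m and there is a 5 N upward reaction. Next I'll release and go up.

move_arm(
  plan=[
    {"delta_pos": [0,0,-0.0005],"turn": [0,0,0],"fingers": 0.7},
    {"delta_pos": [0,0,-0.0005],"turn": [0,0,0],"fingers": 0.6},
    {"delta_pos": [0,0,-0.0005],"turn": [0,0,0],"fingers": 0.5},
    {"delta_pos": [0,0,-0.0005],"turn": [0,0,0],"fingers": 0.4},
    {"delta_pos": [0,0,-0.0005],"turn": [0,0,0],"fingers": 0.4},
    {"delta_pos": [0,0,-0.02],"turn": [0,0,0],"fingers": 0.4},
    {"delta_pos": [0,0,-0.05],"turn": [0,0,0],"fingers": 0.4},
    {"delta_pos": [0,0,-0.08],"turn": [0,0,0],"fingers": 0.4},
    {"delta_pos": [0,0,-0.11],"turn": [0,0,0],"fingers": 0.4},
    {"delta_pos": [0,0,-0.13],"turn": [0,0,0],"fingers": 0.4},
    {"delta_pos": [0,0,-0.13],"turn": [0,0,0],"fingers": 0.4},
    {"delta_pos": [0,0,-0.13],"turn": [0,0,0],"fingers": 0.4},
  ],
)

```text
clock: 16.0
position: [0.5451, -0.2148, 0.1991]
ee_rot: [0.9, 0.435, -0.0, -0.0]
ft_force: [0.0, -0.5, 0.0]
grip_width: 0.599
grasp_force: 0.0
```

```bash
python3 ob.py; python3 w.py w14.png|tail -n +2; python3 - <<'E'
from h import *
c=camera('wrist');s=camera('scene')
a=c['color'];b=cv2.resize(s['color'][140:300,230:470],None,fx=1.66,fy=1.66)
a=cv2.resize(a[0:320,120:520],(400,320)); cv=np.zeros((320,800,3),np.uint8);cv[:,:400]=a;cv[:b.shape[0],400:400+b.shape[1]]=b[:320,:400]
cv2.imwrite('pics/fin.png',cv[...,::-1])
E
```

```text
16.0 [ 0.5451 -0.2148  0.1991] F [ 0.03 -0.48  0.  ] M [ 0.02 -0.02 -0.02] w 50.92321237450451 0.0 x [ 6.218e-01  7.832e-01 -5.000e-04] z [-1.2e-03  3.0e-04 -1.0e+00]
[  29  106   70   39 1832] [ 63.6 123.8] [ 0.321  -0.0507 -0.0007] [ 0.4289 -0.0398  0.1018] [0.436  0.03   0.1107]
[306 178  26  32 572] [318.5 193.4] [ 0.5341 -0.2257  0.0523] [ 0.5483 -0.2109  0.0886] [ 0.5563 -0.2038  0.094 ]
[  94  190   59   44 1484] [123.3 210.5] [ 0.1084 -0.1317 -0.2283] [ 0.4115 -0.1178  0.1024] [ 0.4179 -0.0273  0.1107]
```

View pics/fin.png

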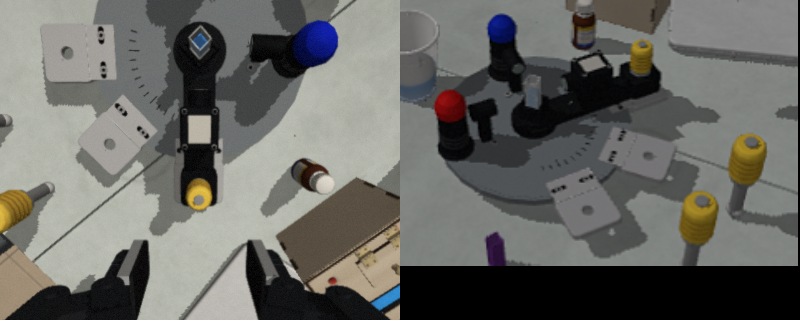

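The picture shows the arm over the right station opposite the red lamp and the pin upright in the boss at about (200,193), with the handle's median height 88.6 mm, the same as at the start. The cuvette is still in its holder and the gripper is clear.

```bash
python3 -c "
from workcell import hand_in
print(hand_in())"
```

```text
the job is handed in; nothing more can be done
None
```

The pin is seated home and released in the right station, straight across from the red lamp, and the job is handed in at about 16 s; the hand-in call returned no verdict.

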